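Clear the finished cup and turn the breakfast carousel to the next dish

ROBOT

A 6-joint arm with a two-finger parallel gripper is mounted at the origin on the work surface. World frame = base frame: x ahead of the robot, y to its left, z up, the work surface at z = 0. Lengths are in mm, angles in degrees, forces in N, time in s.
With the tool pointing down it reaches from about 300 to 850 mm from the base axis. Payload 4.2 kg.
Tool frame: the origin (TCP) lies at the very end of the fingers, on their centre line; the grasp point (between the pads) lies 19 mm behind it; z points along the fingers, y is the line along which they close (so a half turn about z gives the same grasp; the last joint's range is limited). The gripper opens to 91 mm and grips with 3 to 60 N. Pads are 32 mm wide; open, the fingers measure 118 mm over their backs; the gripper's body (76 mm by 178 mm) begins 60 mm behind the grasp point.
Start: joints at [-67.609, 18.312, 89.639, -0, 72.044, -1.146], TCP at [229.627, -527.176, 213.976] pointing down, gripper open.
Joint ranges: [-177.97, 177.97], [-48.28, 115.42], [12.27, 149.76], [-77.06, 257.06], [2.81, 150.46], [-146.56, 146.56]. Speed limits (degrees/s): [147.25, 147.25, 180, 180, 180, 180].

INTERFACE

Orientations are given as [roll, pitch, yaw] about the fixed x, y, z axes, in that order (R = Rz(yaw) Ry(pitch) Rx(roll)).
In Python, from workcell import env, grab_frame gives the robot as it stands. The module is installed in compiled form; this text tells all that it offers.
- The arm moves only by the tool move_arm, never from a script. Its argument "plan" is a list of rows, each an object of numbers: "tx", "ty", "tz": the shift along the tool's x, y, z in cm; "wx", "wy", "wz": the turn, a rotation vector about the tool's x, y, z in rad. In form: [{"tx": .., "ty": .., "tz": .., "wx": .., "wy": .., "wz": ..}, ...]. A call has 1 to 12 rows; each row shifts and turns the commanded pose from where the row before left it, along the tool's axes as they then stand; what a row does not reach is not made up. A row lasts 1/12 s, in which the tool goes at most 41.7 mm and 7.16 degrees, less where a joint would pass 70% of its speed; a pose out of reach is approached as far as the arm can. A call is refused whole if a number of a shift passes 4.17 or a number of a turn 0.125, either way. A call with a gripper value outside its range is refused whole. "gripper" is the finger opening in cm, from 0 to 9.12, set as the call begins (left out, the last holds). The fingers move at their own pace and stop on an object; "force" is the grip in N (left out, the last holds). Time passes only in rows, so rows that do not move let the fingers close. It gives the time, the measured TCP pose, the force, the opening and the grip force at its end, in the units of the state.
- env.state(): the state, without advancing time (a new reading comes with each control period).
- grab_frame(name): name is "scene" or "top" or "wrist"; returns a dict with "color" (480x640x3 uint8, red, green, blue), "vfov" (degrees; the focal length in pixels is half the picture's height over the tangent of half this angle, whatever the lens; pixels are square), "cx", "cy" (the principal point, pixels), "view" (4x4, takes a point from world to camera coordinates). Camera axes: x right, y up, looking along -z (the intrinsics and any distortion apply to the point x, -y, -z); pixel columns grow to the right and rows downward; lengths in mm; the calibration is good to about 2 mm. The wrist camera is an equidistant fisheye: a pixel r from the principal point sees the ray r / f radians off the axis. A picture is of the moment at which its call begins. There is no depth.
- env.job_done(): hands the job in; it is judged then, once.
The state is a dict: "time_s": time; "qpos": joint angles; "qvel": joint speeds; "effort": joint torques, N m; "ee_pos": TCP position; "ee_rot": TCP orientation; "force": force on the tool from outside, world axes, zero at the start; "torque": the same for the moment, N m; "gripper_width": finger opening in mm; "gripper_force": force on a finger pad.
Only numpy, scipy, OpenCV 4.12 (cv2) and the standard library are available. Lean on these libraries where they do the work, as an engineer would, in place of code of your own. Each camera call takes 0.05 s, during which the arm holds its last target. There are 200 camera calls.

TASK

The guest has finished the blue cup that stands at the brass pointer of the breakfast carousel: lift it off and stand it gently, upright, in the black return tray. Then turn the carousel clockwise (seen from above) by exactly one click, so that the next dish comes to rest at the pointer, and let go. The other dishes stay upright on their red seats, and the rice bowl and tea cup on the red board are left alone.

Things in the scene. Friction and masses are not known exactly. Their poses are not given: they have to be found in the camera images.
- blue_cup: the finished, empty blue round cup, upright, 54 mm across at the rim and slightly narrower at the foot, 55 mm high; origin at the centre of its underside; starts on the carousel seat at the brass pointer
- return_tray: black lacquer return tray with a thin gold rim, fixed, an open shallow tray 200 x 160 mm outside (x, y) and 22 mm high, walls 6 mm, inner floor about 6 mm above its underside; origin at the centre of its underside, z up. It may be on either side of the carousel
- carousel_top (a joint): angle of the bamboo-coloured round carousel top (320 mm across, upper face 58 mm above the table) on its fixed foot, rad; 0 at the start, growing CLOCKWISE seen from above; it clicks into a spring stop at every 60 degrees (1.047 rad) and springs to the nearest stop when let go; it takes about 0.15 N m to turn
- handle (a point): middle of the dark wooden bar handle at the centre of the carousel top, on the turning axis, 96 mm above the table; its x axis runs along the bar; the bar is 70 mm long, 16 mm wide and 28 mm high (14 mm above and below this point), on a thin 11 mm post; it turns with the top; at the start the bar's -x end points at the brass pointer
- pointer (a point): centre of the top of the fixed brass pointer, a diamond-shaped block 37 mm across that stands just outside the rim of the carousel, 68 mm above the table, 186 mm from the axis; it marks the guest's stop
- seat0 (a point): centre of a dark red seat disc (80 mm across) on the carousel top, 115 mm from the axis, 58 mm above the table; turns with the top; starts at the pointer, under the blue cup
- seat1 (a point): centre of a dark red seat disc (80 mm across) on the carousel top, 115 mm from the axis, 58 mm above the table; turns with the top; starts 60 degrees counter-clockwise (from above) of the pointer, with a dish on it; the next one to come to the pointer
- seat2 (a point): centre of a dark red seat disc (80 mm across) on the carousel top, 115 mm from the axis, 58 mm above the table; turns with the top; starts 120 degrees counter-clockwise (from above) of the pointer, with a dish on it
- seat3 (a point): centre of a dark red seat disc (80 mm across) on the carousel top, 115 mm from the axis, 58 mm above the table; turns with the top; starts 180 degrees counter-clockwise (from above) of the pointer, with a dish on it
- seat4 (a point): centre of a dark red seat disc (80 mm across) on the carousel top, 115 mm from the axis, 58 mm above the table; turns with the top; starts 240 degrees counter-clockwise (from above) of the pointer, with a dish on it
- seat5 (a point): centre of a dark red seat disc (80 mm across) on the carousel top, 115 mm from the axis, 58 mm above the table; turns with the top; starts 300 degrees counter-clockwise (from above) of the pointer, with a dish on it
- salad_bowl: cream bowl with green and red food, 72 mm across, 36 mm high; loose on a seat of the carousel (which seat varies), to stay there upright; origin at the centre of its underside
- cream_pot: white straight pot with a pink top, 62 mm across, 42 mm high; loose on a seat of the carousel (which seat varies), to stay there upright; origin at the centre of its underside
- egg_dish: black bowl with a yellow omelette block, 72 mm across, 40 mm high with the food; loose on a seat of the carousel (which seat varies), to stay there upright; origin at the centre of its underside
- lidded_bowl: gold bowl closed by a gold lid with a black knob, 70 mm across, 47 mm high; loose on a seat of the carousel (which seat varies), to stay there upright; origin at the centre of its underside
- pickle_dish: grey-green bowl with brown pickles, 70 mm across, 34 mm high; loose on a seat of the carousel (which seat varies), to stay there upright; origin at the centre of its underside
- rice_bowl: dark bowl of rice, 110 mm across, 62 mm high, on the red place board on the other side of the carousel from the return tray; bystander; origin at the centre of its underside
- tea_cup: cream tea cup, 58 mm across, 60 mm high, on the same red board (200 x 150 x 10 mm); bystander; origin at the centre of its underside
Mind the look-alikes: they are no part of the job. There is more than one size of the blue_cup; the job needs the largest. Several things have the shape of the egg_dish; the one meant has the colours described above.

How it is judged:
By the outcome, as a careful person would: the job done as asked, in the order asked, and still so for the second after the job is handed in, with the robot touching nothing.
It also fails if it takes over 58 s, if anything falls off the work surface, if the arm or the gripper's body presses on something with over 40 N, if the wrist force passes 120 N, or if a joint passes its speed limit or range.

## Working session

There is one attempt and no reset: what is moved stays moved. The work goes in short steps, Python scripts to look and compute and a tool call to move; the robot and the scene stay as the last step left them, time stands still between calls to the robot, and variables do not carry over. Pictures are saved under pics/ and viewed, at most 10 in all, crops included, and the job is handed in when it is done.

Besides the shell and the picture viewer there is one more tool, called as name(argument=value, ...), one argument or row to a line, values as JSON. move_arm: Moves the arm, as the interface text tells. Its arguments: {"type":"object","properties":{"plan":{"type":"array","items":{"type":"object","properties":{"tx":{"type":"number"},"ty":{"type":"number"},"tz":{"type":"number"},"wx":{"type":"number"},"wy":{"type":"number"},"wz":{"type":"number"}}}},"gripper":{"type":"number"},"force":{"type":"number"}},"required":["plan"]}

```bash
mkdir -p pics; cat > h.py <<'E'
import numpy as np, cv2
from workcell import env, grab_frame
def ray(f,u,v):
    V=np.array(f["view"]); R=V[:3,:3]; c=-R.T@V[:3,3]
    fl=f["color"].shape[0]/2/np.tan(np.radians(f["vfov"])/2)
    d=R.T@np.array([(u-f["cx"])/fl,-(v-f["cy"])/fl,-1.]); return c,d
def onz(f,u,v,z):
    c,d=ray(f,u,v); return c+d*(z-c[2])/d[2]
def save(im,n): cv2.imwrite("pics/"+n,cv2.cvtColor(im,cv2.COLOR_RGB2BGR))
E
python3 - <<'E'
from h import *
for n in("top","scene"):
    f=grab_frame(n); save(f["color"],n+"0.png"); c,_=ray(f,0,0); print(n,c,f["vfov"],f["cx"],f["cy"])
    np.save(n+"0.npy",f,allow_pickle=True)
print(env.state())
E
```

```text
top [384.87687177 -19.8545399  964.78242677] 55.79487218829304 322.69348075567177 243.09905044391405
scene [1066.26875269   21.90949379  707.66736551] 54.8734692559579 322.6018090663682 231.39023572205818
{'time_s': 0.1, 'qpos': array([-6.76095627e+01,  1.83471241e+01,  8.96988050e+01,  3.86605725e-04,
        7.20450678e+01, -1.14755416e+00]), 'qvel': array([ 0.07731598, -0.18473778, -0.10064934, -0.01934659, -0.08011872,
        0.04878922]), 'effort': array([ 7.08368443e-04, -4.13332272e+01, -2.32509345e+01,  7.29773683e-02,
        4.21620766e-02, -8.10490815e-05]), 'ee_pos': array([ 229.44477104, -526.74252254,  213.21706627]), 'ee_rot': array([-1.79909029e+02, -2.18993288e-03,  2.35378703e+01]), 'force': array([-0.29332987, -0.17595807, -0.74358214]), 'torque': array([0.01606805, 0.00345372, 0.00617954]), 'gripper_force': 0.0, 'gripper_width': 91.1931776958985}
```

View pics/top0.png

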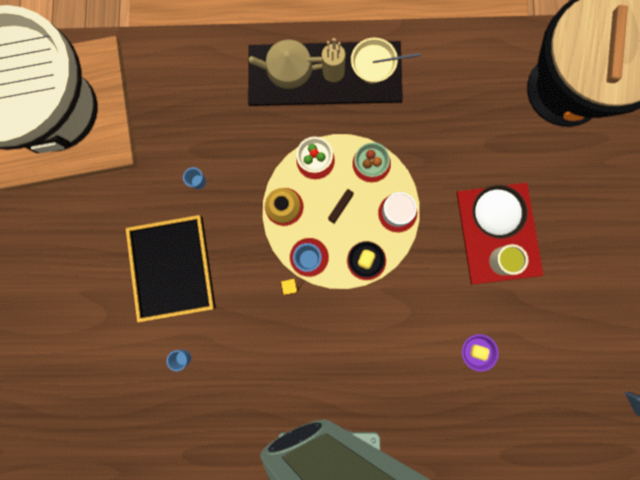

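View pics/scene0.png

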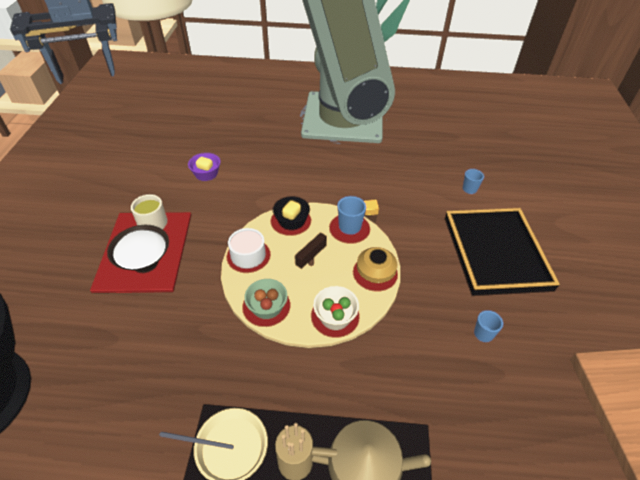

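The top view shows three blue cups, at (308,258), (194,178) and (178,360). The one at (308,258) fits: it is the largest and stands on a red seat by the brass pointer (289,287). The tray is at (170,268). The egg dish is the black one at (367,260); the purple one at (480,352) is the look-alike. I'll measure and confirm with a crop.

```bash
cat > m.py <<'E'
from h import *
def blob(m,near=None):
    cs,_=cv2.findContours(m.astype(np.uint8),cv2.RETR_EXTERNAL,cv2.CHAIN_APPROX_NONE)
    return sorted(cs,key=cv2.contourArea,reverse=True)
def hsv(f): return cv2.cvtColor(f["color"],cv2.COLOR_RGB2HSV)
E
python3 - <<'E'
from m import *
f=np.load("top0.npy",allow_pickle=True).item(); H=hsv(f); h,s,v=H[...,0],H[...,1],H[...,2]
np.set_printoptions(precision=1,suppress=True)
# carousel
m=(h>18)&(h<32)&(s>60)&(s<150)&(v>200); m[:,:250]=0;m[:,430:]=0;m[:125]=0;m[300:]=0
c=cv2.convexHull(blob(m)[0])[:,0]; P=np.array([onz(f,a,b,58)[:2] for a,b in c.astype(float)])
A=np.c_[2*P,np.ones(len(P))]; x=np.linalg.lstsq(A,(P**2).sum(1),rcond=None)[0]; ax=x[:2]; print("axis",ax,"R",np.sqrt(x[2]+ax@ax))
# pointer
m=(h>15)&(h<32)&(s>170)&(v>150); m[:275]=0;m[300:]=0;m[:,:275]=0;m[:,:]&=True;m[:,302:]=0
M=cv2.moments(blob(m)[0]); p=onz(f,M['m10']/M['m00'],M['m01']/M['m00'],66)[:2]; d=p-ax; print("pointer",p,np.hypot(*d),np.degrees(np.arctan2(d[1],d[0])))
# handle
m=(v<90); m[:180]=0;m[225:]=0;m[:,:325]=0;m[:,358:]=0
b=blob(m)[0]; r=cv2.minAreaRect(b); q=cv2.boxPoints(r); W=np.array([onz(f,*t,110)[:2] for t in q]); print("handle",W.mean(0),W)
# red seats angle + blue
m=(h>100)&(h<120)&(s>100)&(v>80); 
for b in blob(m)[:3]:
    print("blue",cv2.minEnclosingCircle(b),cv2.contourArea(b))
(cu,cv),rr=cv2.minEnclosingCircle(blob(m)[0]); print("cup rim ctr",onz(f,cu,cv,113))
# tray gold
m=(h>12)&(h<30)&(s>120)&(v>130); m[:,:115]=0;m[:,225:]=0;m[:205]=0;m[330:]=0
import itertools
r=cv2.minAreaRect(np.vstack([c for c in blob(m) if len(c)>3])); q=cv2.boxPoints(r); W=np.array([onz(f,*t,22)[:2] for t in q]); print("tray",W.mean(0),W)
save(cv2.resize(f["color"][120:380,110:430],(800,600)[:2] if 0 else (738,600),interpolation=cv2.INTER_CUBIC),"crop.png")
# scene cross check: cup
g=np.load("scene0.npy",allow_pickle=True).item(); H=hsv(g); m=(H[...,0]>100)&(H[...,0]<120)&(H[...,1]>100)&(H[...,2]>60); m[:180]=0;m[:,:320]=0;m[:,385:]=0
x,y,w,hh=cv2.boundingRect(blob(m)[0]); print("scene cup",x,y,w,hh,onz(g,x+w/2,y+5,113))
E
```

```text
axis [554.2 -31. ] R 158.64475099830221
pointer [400.5  73.7] 185.92060598855687 145.73476687056333
handle [551.6 -31.3] [[527.3  -6.8]
 [583.7 -45. ]
 [575.9 -55.9]
 [519.7 -17.7]]
blue ((306.81298828125, 257.0464172363281), 13.228554725646973) 504.0
blue ((178.11538696289062, 359.19232177734375), 11.664165496826172) 318.0
blue ((194.2096710205078, 178.2096710205078), 11.107685089111328) 287.0
cup rim ctr [454.   33.9 113. ]
tray [442.6 332.5] [[534.9 433.1]
 [556.2 267.3]
 [350.3 234. ]
 [329.1 395.6]]
scene cup 338 197 27 36 [444.7  32.8 113. ]
```

View pics/crop.png

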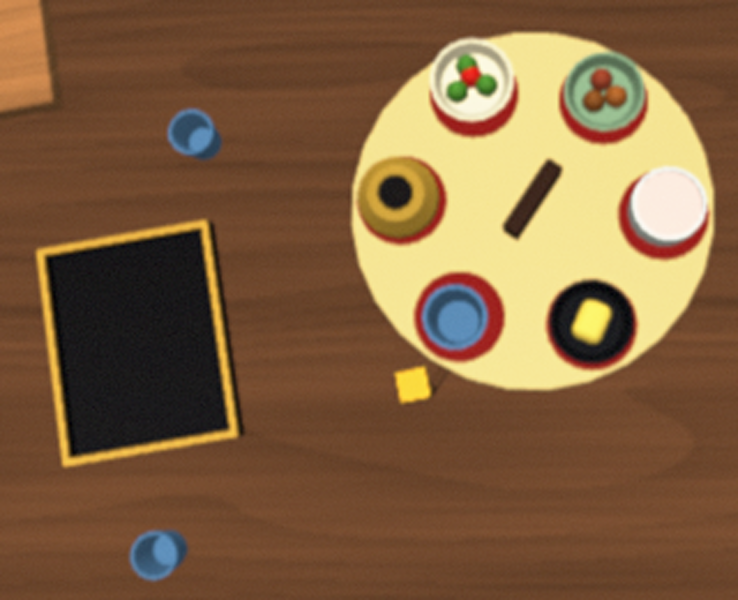

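The crop confirms it: the cup at crop (458,317) is the largest, on seat0 by the pointer. Next I get the tray centre from its visible corners and work out the first move.

```bash
cat > g.py <<'E'
import sys
from h import *
from scipy.spatial.transform import Rotation as Ro
def go(t,yaw):
    s=env.state(); R=Ro.from_euler("xyz",s["ee_rot"],degrees=True); T=Ro.from_euler("xyz",[180,0,yaw],degrees=True)
    d=np.array(t,float)-s["ee_pos"]
    np.set_printoptions(precision=3,suppress=True)
    print("t",s["time_s"],"pos",s["ee_pos"],"rot",s["ee_rot"],"F",s["force"],"w",s["gripper_width"])
    print("turn(tool,rad)",(R.inv()*T).as_rotvec(),"| shift cm now-axes",R.inv().apply(d)/10,"| after-turn axes",T.inv().apply(d)/10)
if __name__=="__main__": a=list(map(float,sys.argv[1:])); go(a[:3],a[3])
E
python3 - <<'E'
from h import *
f=np.load("top0.npy",allow_pickle=True).item()
W=np.array([onz(f,110+a/2.306,120+b/2.306,22)[:2] for a,b in [(37,250),(208,221),(238,436),(65,466)]]); print(W,W.mean(0))
print([np.linalg.norm(W[i]-W[i-1]) for i in range(4)])
E
python3 g.py 456 34 200 56
```

```text
[[527.34032021 424.34540242]
 [552.01246387 265.80055351]
 [355.61299073 234.72438441]
 [330.32942232 391.27617037]] [441.32379928 329.03662768]
[np.float64(199.76703430372785), np.float64(160.4530578940342), np.float64(198.84285588645366), np.float64(158.58032829274998)]
t 0.1 pos [ 229.445 -526.743  213.217] rot [-179.909   -0.002   23.538] F [-0.293 -0.176 -0.744] w 91.1931776958985
turn(tool,rad) [-0.002 -0.    -0.567] | shift cm now-axes [ 43.164 -42.359   1.391] | after-turn axes [ 59.156 -12.574   1.322]
```

move_arm(
  plan=[
    {"wz":-0.113},
    {"wz":-0.113},
    {"wz":-0.113},
    {"wz":-0.113},
    {"wz":-0.113},
    {"tx":2,"ty":-0.4},
    {"tx":3.2,"ty":-0.7},
    {"tx":3.2,"ty":-0.7},
    {"tx":3.2,"ty":-0.7},
    {"tx":3.2,"ty":-0.7},
    {"tx":3.2,"ty":-0.7},
    {"tx":3.2,"ty":-0.7},
  ],
  gripper=8.0,
)

```text
schema error: expected keys tx, ty, tz, wx, wy, wz
```

move_arm(
  plan=[
    {"tx":3.2,"ty":-0.7},
    {"tx":3.2,"ty":-0.7},
    {"tx":3.2,"ty":-0.7},
    {"tx":3.2,"ty":-0.7},
    {"tx":3.2,"ty":-0.7},
    {"tx":3.2,"ty":-0.7},
    {"tx":3.2,"ty":-0.7},
    {"tx":3.2,"ty":-0.7},
    {"tx":3.2,"ty":-0.7},
    {"tx":3.2,"ty":-0.7},
    {"tx":2,"ty":-0.5},
    {},
  ],
)

```text
schema error: expected keys tx, ty, tz, wx, wy, wz
```

```bash
python3 g.py 456 34 180 56
```

```text
t 0.1 pos [ 229.445 -526.743  213.217] rot [-179.909   -0.002   23.538] F [-0.293 -0.176 -0.744] w 91.1931776958985
turn(tool,rad) [-0.002 -0.    -0.567] | shift cm now-axes [ 43.164 -42.356   3.391] | after-turn axes [ 59.156 -12.574   3.322]
```

All keys needed.

move_arm(
  plan=[
    {"tx":0,"ty":0,"tz":0,"wx":0,"wy":0,"wz":-0.113},
    {"tx":0,"ty":0,"tz":0,"wx":0,"wy":0,"wz":-0.113},
    {"tx":0,"ty":0,"tz":0,"wx":0,"wy":0,"wz":-0.113},
    {"tx":0,"ty":0,"tz":0,"wx":0,"wy":0,"wz":-0.113},
    {"tx":0,"ty":0,"tz":0,"wx":0,"wy":0,"wz":-0.113},
    {"tx":2,"ty":-0.4,"tz":0,"wx":0,"wy":0,"wz":0},
    {"tx":3.2,"ty":-0.7,"tz":0,"wx":0,"wy":0,"wz":0},
    {"tx":3.2,"ty":-0.7,"tz":0,"wx":0,"wy":0,"wz":0},
    {"tx":3.2,"ty":-0.7,"tz":0,"wx":0,"wy":0,"wz":0},
    {"tx":3.2,"ty":-0.7,"tz":0,"wx":0,"wy":0,"wz":0},
    {"tx":3.2,"ty":-0.7,"tz":0,"wx":0,"wy":0,"wz":0},
    {"tx":3.2,"ty":-0.7,"tz":0,"wx":0,"wy":0,"wz":0},
  ],
  gripper=8.0,
)

```text
time_s: 1.1
ee_pos: [310.4, -324.1, 213.6]
ee_rot: [-180.0, -0.0, 55.9]
force: [0.9, -0.3, 0.1]
gripper_width: 80.1
gripper_force: 0.0
```

move_arm(
  plan=[
    {"tx":3.2,"ty":-0.7,"tz":0,"wx":0,"wy":0,"wz":0},
    {"tx":3.2,"ty":-0.7,"tz":0,"wx":0,"wy":0,"wz":0},
    {"tx":3.2,"ty":-0.7,"tz":0,"wx":0,"wy":0,"wz":0},
    {"tx":3.2,"ty":-0.7,"tz":0,"wx":0,"wy":0,"wz":0},
    {"tx":3.2,"ty":-0.7,"tz":0,"wx":0,"wy":0,"wz":0},
    {"tx":3.2,"ty":-0.7,"tz":0,"wx":0,"wy":0,"wz":0},
    {"tx":3.2,"ty":-0.7,"tz":0,"wx":0,"wy":0,"wz":0},
    {"tx":3.2,"ty":-0.7,"tz":0,"wx":0,"wy":0,"wz":0},
    {"tx":3.2,"ty":-0.7,"tz":0,"wx":0,"wy":0,"wz":0},
    {"tx":2.5,"ty":-0.5,"tz":0,"wx":0,"wy":0,"wz":0},
    {"tx":1.5,"ty":-0.3,"tz":0,"wx":0,"wy":0,"wz":0},
    {"tx":0,"ty":0,"tz":0,"wx":0,"wy":0,"wz":0},
  ],
)

```text
time_s: 2.1
ee_pos: [436.2, -12.0, 213.6]
ee_rot: [-180.0, -0.0, 56.1]
force: [-0.5, 0.4, -0.3]
gripper_width: 79.8
gripper_force: 0.0
```

```bash
python3 g.py 456 34 180 56; python3 - <<'E'
from h import *
f=grab_frame("wrist"); save(f["color"],"w1.png"); np.save("w1.npy",f,allow_pickle=True)
E
```

```text
t 2.1 pos [436.166 -12.018 213.614] rot [-179.966   -0.041   56.118] F [-0.457  0.404 -0.332] w 79.75541538423435
turn(tool,rad) [-0.001 -0.001  0.002] | shift cm now-axes [ 4.924 -0.917  3.365] | after-turn axes [ 4.924 -0.929  3.361]
```

View pics/w1.png

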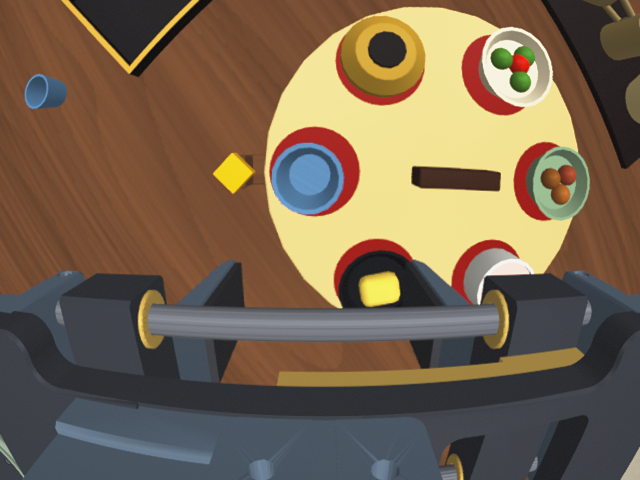

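The wrist view shows the cup rim centred at about (308,178), its inner floor at (310,174), the handle at (456,179) and the pointer at (233,173). I'll cast fisheye rays to refine these positions.

```bash
cat >> h.py <<'E'
def fonz(f,u,v,z):
    V=np.array(f["view"]); R=V[:3,:3]; c=-R.T@V[:3,3]
    fl=240/np.tan(np.radians(f["vfov"])/2); a=np.array([u-f["cx"],v-f["cy"]]); r=np.hypot(*a); th=r/fl
    d=R.T@np.array([a[0]/r*np.sin(th),-a[1]/r*np.sin(th),-np.cos(th)]); return (c+d*(z-c[2])/d[2])[:2]
E
python3 - <<'E'
from m import *
np.set_printoptions(precision=1,suppress=True)
f=np.load("w1.npy",allow_pickle=True).item(); H=hsv(f); h,s,v=cv2.split(H)
def cen(m,x0,x1,y0,y1):
    k=np.zeros(m.shape,bool); k[y0:y1,x0:x1]=m[y0:y1,x0:x1]; return blob(k)[0][:,0].astype(float)
def circ(P):
    x=np.linalg.lstsq(np.c_[2*P,np.ones(len(P))],(P**2).sum(1),rcond=None)[0]; return x[:2],np.sqrt(x[2]+x[:2]@x[:2])
b=cen((h>100)&(h<120)&(s>90),255,370,120,235); print("cup bbox",b.min(0),b.max(0))
print("cup",circ(np.array([fonz(f,*p,113) for p in b])))
r=cv2.boxPoints(cv2.minAreaRect(cen(v<90,400,510,150,205).astype(np.float32)));W=np.array([fonz(f,*p,106) for p in r]);print("handle",W.mean(0))
print("ptr",fonz(f,233,173,68))
b=cen((h>18)&(h<32)&(s>60)&(s<150)&(v>200),255,600,0,300); b=b[(b[:,1]<240)]
hl=cv2.convexHull(b.astype(np.float32))[:,0]; hl=hl[(hl[:,1]>3)&(hl[:,1]<238)&((hl[:,0]<335)|(hl[:,0]>555))]; print("axis",circ(np.array([fonz(f,*p,58) for p in hl])))
E
```

```text
cup bbox [272. 143.] [342. 213.]
cup (array([453.7,  35.3]), np.float64(25.7839538018296))
handle [552.  -28.2]
ptr [400.  74.]
axis (array([553.2, -29.7]), np.float64(158.81964476174286))
```

move_arm(
  plan=[
    {"tx":1.6,"ty":-0.4,"tz":0,"wx":0,"wy":0,"wz":0},
    {"tx":2.0,"ty":-0.4,"tz":0,"wx":0,"wy":0,"wz":0},
    {"tx":1.3,"ty":-0.3,"tz":1.0,"wx":0,"wy":0,"wz":0},
    {"tx":0,"ty":0,"tz":2,"wx":0,"wy":0,"wz":0},
    {"tx":0,"ty":0,"tz":2,"wx":0,"wy":0,"wz":0},
    {"tx":0,"ty":0,"tz":2,"wx":0,"wy":0,"wz":0},
    {"tx":0,"ty":0,"tz":2,"wx":0,"wy":0,"wz":0},
    {"tx":0,"ty":0,"tz":1.5,"wx":0,"wy":0,"wz":0},
    {"tx":0,"ty":0,"tz":1.5,"wx":0,"wy":0,"wz":0},
    {"tx":0,"ty":0,"tz":1,"wx":0,"wy":0,"wz":0},
    {"tx":0,"ty":0,"tz":0.5,"wx":0,"wy":0,"wz":0},
    {"tx":0,"ty":0,"tz":0,"wx":0,"wy":0,"wz":0},
  ],
)

```text
time_s: 3.15
ee_pos: [452.7, 31.4, 78.0]
ee_rot: [-179.9, 0.1, 55.8]
force: [0.1, -0.2, 0.2]
gripper_width: 79.7
gripper_force: 0.0
```

move_arm(
  plan=[
    {"tx":0,"ty":0,"tz":0,"wx":0,"wy":0,"wz":0},
    {"tx":0,"ty":0,"tz":0,"wx":0,"wy":0,"wz":0},
    {"tx":0,"ty":0,"tz":0,"wx":0,"wy":0,"wz":0},
    {"tx":0,"ty":0,"tz":0,"wx":0,"wy":0,"wz":0},
    {"tx":0,"ty":0,"tz":0,"wx":0,"wy":0,"wz":0},
    {"tx":0,"ty":0,"tz":0,"wx":0,"wy":0,"wz":0},
    {"tx":0,"ty":0,"tz":0,"wx":0,"wy":0,"wz":0},
    {"tx":0,"ty":0,"tz":0,"wx":0,"wy":0,"wz":0},
  ],
  gripper=4.0,
  force=8,
)

```text
time_s: 3.82
ee_pos: [453.8, 32.5, 79.3]
ee_rot: [180.0, -0.0, 55.9]
force: [-2.0, 1.0, 5.1]
gripper_width: 53.4
gripper_force: 8.0
```

move_arm(
  plan=[
    {"tx":0,"ty":0,"tz":0,"wx":0,"wy":0,"wz":0},
    {"tx":0,"ty":0,"tz":-0.2,"wx":0,"wy":0,"wz":0},
    {"tx":0,"ty":0,"tz":-0.5,"wx":0,"wy":0,"wz":0},
    {"tx":0,"ty":0,"tz":-1,"wx":0,"wy":0,"wz":0},
    {"tx":0,"ty":0,"tz":-1.5,"wx":0,"wy":0,"wz":0},
    {"tx":0,"ty":0,"tz":-2,"wx":0,"wy":0,"wz":0},
    {"tx":0,"ty":0,"tz":-2,"wx":0,"wy":0,"wz":0},
    {"tx":0,"ty":0,"tz":-2,"wx":0,"wy":0,"wz":0},
    {"tx":0,"ty":0,"tz":-1.5,"wx":0,"wy":0,"wz":0},
    {"tx":0,"ty":0,"tz":-1,"wx":0,"wy":0,"wz":0},
    {"tx":0,"ty":0,"tz":-0.5,"wx":0,"wy":0,"wz":0},
    {"tx":0,"ty":0,"tz":0,"wx":0,"wy":0,"wz":0},
  ],
  force=12,
)

```text
time_s: 4.82
ee_pos: [454.4, 32.3, 201.9]
ee_rot: [179.9, -0.1, 55.9]
force: [0.2, 0.2, -1.2]
gripper_width: 53.3
gripper_force: 12.0
```

```bash
python3 g.py 441 329 200 56; python3 - <<'E'
from h import *
f=grab_frame("wrist"); g=grab_frame("scene")
save(np.hstack([f["color"][::2,::2],cv2.resize(g["color"][100:340,220:540],(480,360))[:240] if 0 else g["color"][110:350,240:560]]),"lift.png")
E
```

```text
t 4.8167 pos [454.382  32.273 201.86 ] rot [179.886  -0.067  55.908] F [ 0.239  0.246 -1.168] w 53.2537449139591
turn(tool,rad) [ 0.002 -0.001 -0.002] | shift cm now-axes [ 23.823 -17.741   0.178] | after-turn axes [ 23.851 -17.702   0.186]
```

View pics/lift.png

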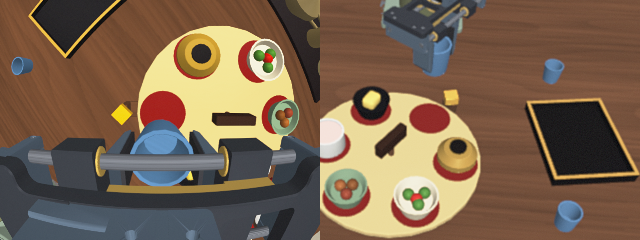

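The cup is held upright and the other dishes have not moved. I'll carry it to the tray at (441,329).

move_arm(
  plan=[
    {"tx":0.8,"ty":-0.6,"tz":0,"wx":0,"wy":0,"wz":0},
    {"tx":1.6,"ty":-1.2,"tz":0,"wx":0,"wy":0,"wz":0},
    {"tx":2.4,"ty":-1.8,"tz":0,"wx":0,"wy":0,"wz":0},
    {"tx":2.6,"ty":-1.9,"tz":0,"wx":0,"wy":0,"wz":0},
    {"tx":2.6,"ty":-1.9,"tz":0,"wx":0,"wy":0,"wz":0},
    {"tx":2.6,"ty":-1.9,"tz":0,"wx":0,"wy":0,"wz":0},
    {"tx":2.6,"ty":-1.9,"tz":0,"wx":0,"wy":0,"wz":0},
    {"tx":2.6,"ty":-1.9,"tz":0,"wx":0,"wy":0,"wz":0},
    {"tx":2.4,"ty":-1.8,"tz":0,"wx":0,"wy":0,"wz":0},
    {"tx":1.8,"ty":-1.4,"tz":0,"wx":0,"wy":0,"wz":0},
    {"tx":1.2,"ty":-0.9,"tz":0,"wx":0,"wy":0,"wz":0},
    {"tx":0.6,"ty":-0.5,"tz":0,"wx":0,"wy":0,"wz":0},
  ],
)

```text
time_s: 5.92
ee_pos: [439.8, 330.6, 199.9]
ee_rot: [-180.0, 0.1, 56.0]
force: [0.1, -0.3, -1.0]
gripper_width: 53.0
gripper_force: 12.0
```

move_arm(
  plan=[
    {"tx":0,"ty":0,"tz":0.6,"wx":0,"wy":0,"wz":0},
    {"tx":0,"ty":0,"tz":1.3,"wx":0,"wy":0,"wz":0},
    {"tx":0,"ty":0,"tz":2,"wx":0,"wy":0,"wz":0},
    {"tx":0,"ty":0,"tz":2,"wx":0,"wy":0,"wz":0},
    {"tx":0,"ty":0,"tz":2,"wx":0,"wy":0,"wz":0},
    {"tx":0,"ty":0,"tz":2,"wx":0,"wy":0,"wz":0},
    {"tx":0,"ty":0,"tz":2,"wx":0,"wy":0,"wz":0},
    {"tx":0,"ty":0,"tz":1.6,"wx":0,"wy":0,"wz":0},
    {"tx":0,"ty":0,"tz":1.2,"wx":0,"wy":0,"wz":0},
    {"tx":0,"ty":0,"tz":0.8,"wx":0,"wy":0,"wz":0},
    {"tx":0,"ty":0,"tz":0.4,"wx":0,"wy":0,"wz":0},
    {"tx":0,"ty":0,"tz":0,"wx":0,"wy":0,"wz":0},
  ],
)

```text
time_s: 6.92
ee_pos: [440.3, 327.6, 41.2]
ee_rot: [-180.0, 0.1, 55.9]
force: [0.2, -0.2, -1.1]
gripper_width: 53.2
gripper_force: 12.0
```

```bash
python3 g.py 441 329 27 56
```

```text
t 6.9167 pos [440.274 327.565  41.158] rot [-179.977    0.109   55.86 ] F [ 0.228 -0.242 -1.06 ] w 53.18042142125189
turn(tool,rad) [-0.     0.002 -0.002] | shift cm now-axes [ 0.162 -0.02   1.415] | after-turn axes [ 0.16  -0.02   1.416]
```

move_arm(
  plan=[
    {"tx":0,"ty":0,"tz":0.3,"wx":0,"wy":0,"wz":0},
    {"tx":0,"ty":0,"tz":0.3,"wx":0,"wy":0,"wz":0},
    {"tx":0,"ty":0,"tz":0.3,"wx":0,"wy":0,"wz":0},
    {"tx":0,"ty":0,"tz":0.2,"wx":0,"wy":0,"wz":0},
    {"tx":0,"ty":0,"tz":0.1,"wx":0,"wy":0,"wz":0},
    {"tx":0,"ty":0,"tz":0,"wx":0,"wy":0,"wz":0},
    {"tx":0,"ty":0,"tz":0,"wx":0,"wy":0,"wz":0},
  ],
)

```text
time_s: 7.5
ee_pos: [440.6, 328.7, 30.0]
ee_rot: [180.0, -0.0, 55.9]
force: [-0.3, 0.3, -1.2]
gripper_width: 52.9
gripper_force: 12.0
```

move_arm(
  plan=[
    {"tx":0,"ty":0,"tz":0.1,"wx":0,"wy":0,"wz":0},
    {"tx":0,"ty":0,"tz":0,"wx":0,"wy":0,"wz":0},
    {"tx":0,"ty":0,"tz":0,"wx":0,"wy":0,"wz":0},
  ],
)

```text
time_s: 7.75
ee_pos: [440.6, 328.6, 28.9]
ee_rot: [180.0, 0.0, 55.9]
force: [-0.0, 0.2, -1.1]
gripper_width: 53.5
gripper_force: 12.0
```

move_arm(
  plan=[
    {"tx":0,"ty":0,"tz":0.1,"wx":0,"wy":0,"wz":0},
    {"tx":0,"ty":0,"tz":0,"wx":0,"wy":0,"wz":0},
    {"tx":0,"ty":0,"tz":0,"wx":0,"wy":0,"wz":0},
  ],
)

```text
time_s: 8.0
ee_pos: [440.6, 328.6, 27.9]
ee_rot: [180.0, 0.0, 55.9]
force: [-0.4, 0.0, -2.2]
gripper_width: 53.1
gripper_force: 12.0
```

move_arm(
  plan=[
    {"tx":0,"ty":0,"tz":0.05,"wx":0,"wy":0,"wz":0},
    {"tx":0,"ty":0,"tz":0,"wx":0,"wy":0,"wz":0},
    {"tx":0,"ty":0,"tz":0,"wx":0,"wy":0,"wz":0},
  ],
)

```text
time_s: 8.25
ee_pos: [440.7, 328.7, 27.6]
ee_rot: [180.0, -0.0, 55.9]
force: [-0.7, 1.0, -1.3]
gripper_width: 53.0
gripper_force: 12.0
```

move_arm(
  plan=[
    {"tx":0,"ty":0,"tz":0.1,"wx":0,"wy":0,"wz":0},
    {"tx":0,"ty":0,"tz":0,"wx":0,"wy":0,"wz":0},
    {"tx":0,"ty":0,"tz":0,"wx":0,"wy":0,"wz":0},
  ],
)

```text
time_s: 8.5
ee_pos: [440.9, 329.2, 27.4]
ee_rot: [180.0, -0.1, 55.9]
force: [-1.3, 1.0, 6.5]
gripper_width: 52.9
gripper_force: 12.0
```

move_arm(
  plan=[
    {"tx":0,"ty":0,"tz":0.05,"wx":0,"wy":0,"wz":0},
    {"tx":0,"ty":0,"tz":0,"wx":0,"wy":0,"wz":0},
    {"tx":0,"ty":0,"tz":0,"wx":0,"wy":0,"wz":0},
  ],
)

```text
time_s: 8.75
ee_pos: [440.9, 329.3, 27.3]
ee_rot: [180.0, -0.1, 55.9]
force: [-2.6, 0.0, 8.3]
gripper_width: 53.0
gripper_force: 12.0
```

Contact felt. Release and rise.

move_arm(
  plan=[
    {"tx":0,"ty":0,"tz":-0.1,"wx":0,"wy":0,"wz":0},
    {"tx":0,"ty":0,"tz":0,"wx":0,"wy":0,"wz":0},
  ],
)

```text
time_s: 8.92
ee_pos: [440.8, 329.0, 27.4]
ee_rot: [180.0, -0.1, 55.9]
force: [-0.4, 1.5, 4.0]
gripper_width: 52.9
gripper_force: 12.0
```

move_arm(
  plan=[
    {"tx":0,"ty":0,"tz":0,"wx":0,"wy":0,"wz":0},
    {"tx":0,"ty":0,"tz":0,"wx":0,"wy":0,"wz":0},
    {"tx":0,"ty":0,"tz":0,"wx":0,"wy":0,"wz":0},
    {"tx":0,"ty":0,"tz":0,"wx":0,"wy":0,"wz":0},
    {"tx":0,"ty":0,"tz":0,"wx":0,"wy":0,"wz":0},
  ],
  gripper=7.6,
)

```text
time_s: 9.33
ee_pos: [440.5, 328.5, 26.7]
ee_rot: [-180.0, 0.0, 55.9]
force: [-0.1, -0.3, -0.1]
gripper_width: 76.1
gripper_force: 0.0
```

move_arm(
  plan=[
    {"tx":0,"ty":0,"tz":-0.5,"wx":0,"wy":0,"wz":0},
    {"tx":0,"ty":0,"tz":-1,"wx":0,"wy":0,"wz":0},
    {"tx":0,"ty":0,"tz":-2,"wx":0,"wy":0,"wz":0},
    {"tx":0,"ty":0,"tz":-2.5,"wx":0,"wy":0,"wz":0},
    {"tx":0,"ty":0,"tz":-3,"wx":0,"wy":0,"wz":0},
    {"tx":0,"ty":0,"tz":-3,"wx":0,"wy":0,"wz":0},
    {"tx":0,"ty":0,"tz":-3,"wx":0,"wy":0,"wz":0},
    {"tx":0,"ty":0,"tz":-1,"wx":0,"wy":0,"wz":-0.1},
    {"tx":0,"ty":0,"tz":0,"wx":0,"wy":0,"wz":-0.12},
    {"tx":0,"ty":0,"tz":0,"wx":0,"wy":0,"wz":-0.12},
    {"tx":0,"ty":0,"tz":0,"wx":0,"wy":0,"wz":-0.12},
    {"tx":0,"ty":0,"tz":0,"wx":0,"wy":0,"wz":-0.12},
  ],
)

```text
time_s: 10.33
ee_pos: [440.6, 328.7, 188.2]
ee_rot: [179.9, -0.0, 89.5]
force: [0.7, -0.3, 0.0]
gripper_width: 75.5
gripper_force: 0.0
```

```bash
python3 g.py 553.2 -30.3 180 146
```

```text
t 10.3333 pos [440.604 328.653 188.17 ] rot [179.928  -0.043  89.482] F [ 0.694 -0.294  0.019] w 75.53139005565482
turn(tool,rad) [ 0.002 -0.    -0.986] | shift cm now-axes [-35.793  11.582   0.805] | after-turn axes [-29.407 -23.462   0.817]
```

move_arm(
  plan=[
    {"tx":0,"ty":0,"tz":0,"wx":0,"wy":0,"wz":-0.123},
    {"tx":0,"ty":0,"tz":0,"wx":0,"wy":0,"wz":-0.123},
    {"tx":0,"ty":0,"tz":0,"wx":0,"wy":0,"wz":-0.123},
    {"tx":0,"ty":0,"tz":0,"wx":0,"wy":0,"wz":-0.123},
    {"tx":0,"ty":0,"tz":0,"wx":0,"wy":0,"wz":-0.123},
    {"tx":0,"ty":0,"tz":0,"wx":0,"wy":0,"wz":-0.123},
    {"tx":0,"ty":0,"tz":0,"wx":0,"wy":0,"wz":-0.123},
    {"tx":0,"ty":0,"tz":0,"wx":0,"wy":0,"wz":-0.123},
    {"tx":-1.2,"ty":-1,"tz":0,"wx":0,"wy":0,"wz":0},
    {"tx":-2.2,"ty":-1.8,"tz":0,"wx":0,"wy":0,"wz":0},
    {"tx":-2.5,"ty":-2,"tz":0,"wx":0,"wy":0,"wz":0},
    {"tx":-2.5,"ty":-2,"tz":0,"wx":0,"wy":0,"wz":0},
  ],
)

```text
time_s: 11.33
ee_pos: [471.4, 224.2, 187.9]
ee_rot: [179.9, 0.0, 145.6]
force: [1.1, -0.2, -1.1]
gripper_width: 75.9
gripper_force: 0.0
```

move_arm(
  plan=[
    {"tx":-2.5,"ty":-2,"tz":0,"wx":0,"wy":0,"wz":0},
    {"tx":-2.5,"ty":-2,"tz":0,"wx":0,"wy":0,"wz":0},
    {"tx":-2.5,"ty":-2,"tz":0,"wx":0,"wy":0,"wz":0},
    {"tx":-2.5,"ty":-2,"tz":0,"wx":0,"wy":0,"wz":0},
    {"tx":-2.5,"ty":-2,"tz":0,"wx":0,"wy":0,"wz":0},
    {"tx":-2.5,"ty":-2,"tz":0,"wx":0,"wy":0,"wz":0},
    {"tx":-2.5,"ty":-2,"tz":0,"wx":0,"wy":0,"wz":0},
    {"tx":-2,"ty":-1.6,"tz":0,"wx":0,"wy":0,"wz":0},
    {"tx":-1,"ty":-0.7,"tz":0,"wx":0,"wy":0,"wz":0},
    {"tx":-0.4,"ty":-0.4,"tz":0,"wx":0,"wy":0,"wz":0},
    {"tx":0,"ty":0,"tz":0,"wx":0,"wy":0,"wz":0},
    {"tx":0,"ty":0,"tz":0,"wx":0,"wy":0,"wz":0},
  ],
  gripper=5.0,
)

```text
time_s: 12.33
ee_pos: [548.7, -30.0, 187.1]
ee_rot: [180.0, -0.0, 145.5]
force: [0.2, -0.1, -0.2]
gripper_width: 49.8
gripper_force: 0.0
```

```bash
python3 g.py 553.2 -30.3 85 146; python3 - <<'E'
from h import *
f=grab_frame("wrist"); g=grab_frame("scene")
save(np.hstack([f["color"][::2,::2],g["color"][110:350,240:560]]),"pre.png")
E
```

```text
t 12.3333 pos [548.714 -29.999 187.145] rot [179.973  -0.032 145.535] F [ 0.154 -0.052 -0.167] w 49.76585858816381
turn(tool,rad) [ 0.    -0.001 -0.008] | shift cm now-axes [-0.393  0.224 10.214] | after-turn axes [-0.389  0.226 10.215]
```

View pics/pre.png

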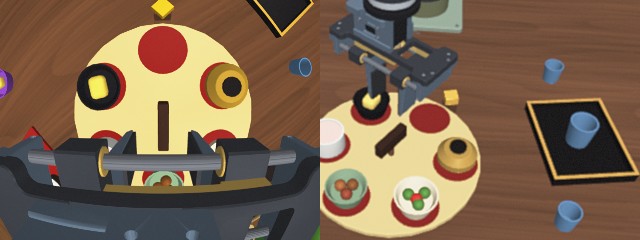

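The cup stands upright in the tray (right half, about (582,130)), and the handle bar lines up with the fingers (left half, (163,125)). I'll go down onto the handle and grip it.

move_arm(
  plan=[
    {"tx":-0.2,"ty":0.1,"tz":0,"wx":0,"wy":0,"wz":-0.008},
    {"tx":-0.2,"ty":0.1,"tz":1,"wx":0,"wy":0,"wz":0},
    {"tx":0,"ty":0,"tz":1.5,"wx":0,"wy":0,"wz":0},
    {"tx":0,"ty":0,"tz":1.5,"wx":0,"wy":0,"wz":0},
    {"tx":0,"ty":0,"tz":1.5,"wx":0,"wy":0,"wz":0},
    {"tx":0,"ty":0,"tz":1.5,"wx":0,"wy":0,"wz":0},
    {"tx":0,"ty":0,"tz":1.5,"wx":0,"wy":0,"wz":0},
    {"tx":0,"ty":0,"tz":1,"wx":0,"wy":0,"wz":0},
    {"tx":0,"ty":0,"tz":0.5,"wx":0,"wy":0,"wz":0},
    {"tx":0,"ty":0,"tz":0,"wx":0,"wy":0,"wz":0},
    {"tx":0,"ty":0,"tz":0,"wx":0,"wy":0,"wz":0},
  ],
)

```text
time_s: 13.35
ee_pos: [553.8, -31.4, 87.0]
ee_rot: [180.0, 0.0, 146.0]
force: [1.0, 0.6, 0.0]
gripper_width: 50.1
gripper_force: 0.0
```

move_arm(
  plan=[
    {"tx":0,"ty":0,"tz":0,"wx":0,"wy":0,"wz":0},
    {"tx":0,"ty":0,"tz":0,"wx":0,"wy":0,"wz":0},
    {"tx":0,"ty":0,"tz":0,"wx":0,"wy":0,"wz":0},
    {"tx":0,"ty":0,"tz":0,"wx":0,"wy":0,"wz":0},
    {"tx":0,"ty":0,"tz":0,"wx":0,"wy":0,"wz":0},
    {"tx":0,"ty":0,"tz":0,"wx":0,"wy":0,"wz":0},
    {"tx":0,"ty":0,"tz":0,"wx":0,"wy":0,"wz":0},
    {"tx":0,"ty":0,"tz":0,"wx":0,"wy":0,"wz":0},
  ],
  gripper=1.2,
  force=20,
)

```text
time_s: 14.02
ee_pos: [554.0, -31.2, 87.2]
ee_rot: [179.9, 0.0, 146.0]
force: [0.5, 2.7, 1.3]
gripper_width: 16.1
gripper_force: 20.0
```

```bash
python3 g.py 553.2 -30.3 85 146; python3 -c "
from h import *;print(env.state()['torque'])"
```

```text
t 14.0167 pos [553.954 -31.159  87.248] rot [179.939   0.035 145.968] F [0.488 2.663 1.279] w 16.08772186107759
turn(tool,rad) [ 0.001  0.001 -0.001] | shift cm now-axes [0.111 0.029 0.225] | after-turn axes [0.111 0.029 0.225]
[ 0.44521353 -0.25728496  0.01406714]
```

move_arm(
  plan=[
    {"tx":0,"ty":0,"tz":0,"wx":0,"wy":0,"wz":0.01},
    {"tx":0,"ty":0,"tz":0,"wx":0,"wy":0,"wz":0.02},
    {"tx":0,"ty":0,"tz":0,"wx":0,"wy":0,"wz":0.03},
    {"tx":0,"ty":0,"tz":0,"wx":0,"wy":0,"wz":0.04},
    {"tx":0,"ty":0,"tz":0,"wx":0,"wy":0,"wz":0.05},
    {"tx":0,"ty":0,"tz":0,"wx":0,"wy":0,"wz":0.05},
    {"tx":0,"ty":0,"tz":0,"wx":0,"wy":0,"wz":0.05},
    {"tx":0,"ty":0,"tz":0,"wx":0,"wy":0,"wz":0.05},
    {"tx":0,"ty":0,"tz":0,"wx":0,"wy":0,"wz":0.05},
    {"tx":0,"ty":0,"tz":0,"wx":0,"wy":0,"wz":0.05},
    {"tx":0,"ty":0,"tz":0,"wx":0,"wy":0,"wz":0.05},
    {"tx":0,"ty":0,"tz":0,"wx":0,"wy":0,"wz":0.05},
  ],
)

```text
time_s: 15.02
ee_pos: [553.4, -31.6, 87.2]
ee_rot: [-180.0, 0.0, 117.2]
force: [0.1, 0.8, 3.0]
gripper_width: 16.1
gripper_force: 20.0
```

move_arm(
  plan=[
    {"tx":0,"ty":0,"tz":0,"wx":0,"wy":0,"wz":0.06},
    {"tx":0,"ty":0,"tz":0,"wx":0,"wy":0,"wz":0.06},
    {"tx":0,"ty":0,"tz":0,"wx":0,"wy":0,"wz":0.06},
    {"tx":0,"ty":0,"tz":0,"wx":0,"wy":0,"wz":0.06},
    {"tx":0,"ty":0,"tz":0,"wx":0,"wy":0,"wz":0.06},
    {"tx":0,"ty":0,"tz":0,"wx":0,"wy":0,"wz":0.06},
    {"tx":0,"ty":0,"tz":0,"wx":0,"wy":0,"wz":0.06},
    {"tx":0,"ty":0,"tz":0,"wx":0,"wy":0,"wz":0.05},
    {"tx":0,"ty":0,"tz":0,"wx":0,"wy":0,"wz":0.04},
    {"tx":0,"ty":0,"tz":0,"wx":0,"wy":0,"wz":0.025},
    {"tx":0,"ty":0,"tz":0,"wx":0,"wy":0,"wz":0.012},
    {"tx":0,"ty":0,"tz":0,"wx":0,"wy":0,"wz":0},
  ],
)

```text
time_s: 16.02
ee_pos: [552.8, -31.7, 87.2]
ee_rot: [-179.9, 0.0, 85.9]
force: [-2.9, 1.7, 5.3]
gripper_width: 15.8
gripper_force: 20.0
```

move_arm(
  plan=[
    {"tx":0,"ty":0,"tz":0,"wx":0,"wy":0,"wz":0},
    {"tx":0,"ty":0,"tz":0,"wx":0,"wy":0,"wz":0},
    {"tx":0,"ty":0,"tz":0,"wx":0,"wy":0,"wz":0},
  ],
)

```text
time_s: 16.27
ee_pos: [552.7, -31.7, 87.2]
ee_rot: [-179.9, 0.0, 86.0]
force: [-3.2, 0.8, 3.9]
gripper_width: 16.0
gripper_force: 20.0
```

```bash
python3 g.py 553.2 -30.3 85 86; python3 - <<'E'
from h import *
print(env.state()['torque'])
E
```

```text
t 16.2667 pos [552.725 -31.742  87.212] rot [-179.92     0.029   85.984] F [-3.175  0.784  3.919] w 16.00461834091982
turn(tool,rad) [-0.001  0.001 -0.   ] | shift cm now-axes [0.147 0.038 0.221] | after-turn axes [0.147 0.037 0.221]
[ 0.1097975   0.31945961 -0.02398187]
```

At exactly 60°, with almost no torque on the handle. Open and rise.

move_arm(
  plan=[
    {"tx":0,"ty":0,"tz":0,"wx":0,"wy":0,"wz":0},
    {"tx":0,"ty":0,"tz":0,"wx":0,"wy":0,"wz":0},
    {"tx":0,"ty":0,"tz":0,"wx":0,"wy":0,"wz":0},
    {"tx":0,"ty":0,"tz":0,"wx":0,"wy":0,"wz":0},
    {"tx":0,"ty":0,"tz":0,"wx":0,"wy":0,"wz":0},
    {"tx":0,"ty":0,"tz":0,"wx":0,"wy":0,"wz":0},
  ],
  gripper=4.5,
)

```text
time_s: 16.77
ee_pos: [553.5, -31.6, 86.8]
ee_rot: [-180.0, 0.0, 86.0]
force: [-0.8, -0.8, 0.3]
gripper_width: 44.8
gripper_force: 0.0
```

move_arm(
  plan=[
    {"tx":0,"ty":0,"tz":-0.5,"wx":0,"wy":0,"wz":0},
    {"tx":0,"ty":0,"tz":-1,"wx":0,"wy":0,"wz":0},
    {"tx":0,"ty":0,"tz":-2,"wx":0,"wy":0,"wz":0},
    {"tx":0,"ty":0,"tz":-2.5,"wx":0,"wy":0,"wz":0},
    {"tx":0,"ty":0,"tz":-2.5,"wx":0,"wy":0,"wz":0},
    {"tx":0,"ty":0,"tz":-2.5,"wx":0,"wy":0,"wz":0},
    {"tx":0,"ty":0,"tz":-2,"wx":0,"wy":0,"wz":0},
    {"tx":0,"ty":0,"tz":-1,"wx":0,"wy":0,"wz":0},
    {"tx":0,"ty":0,"tz":0,"wx":0,"wy":0,"wz":0},
    {"tx":0,"ty":0,"tz":0,"wx":0,"wy":0,"wz":0},
  ],
)

```text
time_s: 17.6
ee_pos: [553.4, -31.5, 227.0]
ee_rot: [180.0, 0.0, 86.0]
force: [0.7, 0.1, -0.2]
gripper_width: 45.1
gripper_force: 0.0
```

```bash
python3 - <<'E'
from h import *
f=grab_frame("wrist"); g=grab_frame("scene"); t=grab_frame("top")
a=np.hstack([f["color"][::2,::2],g["color"][110:350,240:560]]); b=np.hstack([t["color"][120:360,110:430],g["color"][110:350,60:380]])
save(np.vstack([a,b]),"end.png")
E
```

```text
(no output)
```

View pics/end.png

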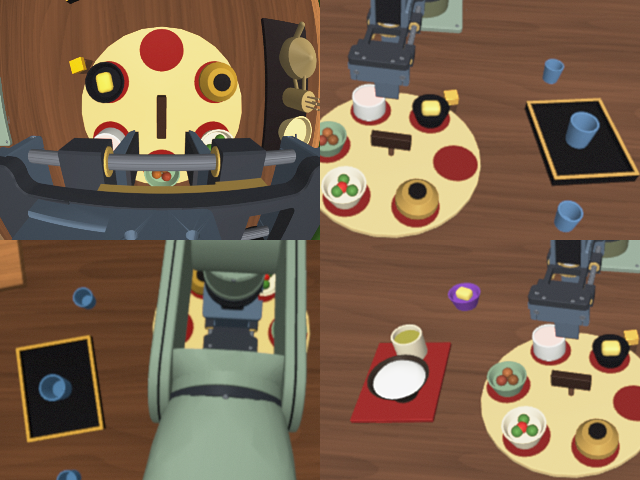

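The egg dish is now at the pointer. All dishes are upright on their seats, the blue cup is upright in the tray, and the rice bowl and tea cup have not moved. The gripper is clear.

```bash
python3 -c "
from workcell import env; print(env.job_done())"
```

```text
the job is handed in; nothing more can be done
None
```

I handed the job in at about 17.7 s: the blue cup stands upright in the return tray, and the carousel is one click clockwise with the egg dish at the pointer. In the last pictures the other dishes were still upright on their seats, and the rice bowl and tea cup had not moved.

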